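# Hold a spread snap ring in the groove of a seaming-roll stud

### The arm

A 6-joint arm with a two-finger parallel gripper is mounted at the origin on a cart in front of the work surface, level with it; the furniture and walls round the work are solid. World frame = base frame: x ahead of the robot, y to its left, z up, the work surface at z = 0. Lengths are in m, angles in rad, forces in N, time in s.
With the tool pointing down it reaches from about 0.35 to 0.975 m from the base axis. Payload 7.1 kg.
Tool frame: the origin (TCP) lies midway between the tips of the shut fingers; the grasp point (between the pads) lies grasp_offset behind it (grasp_offset is the distance from the TCP to the grasp point, in m); z points along the fingers, y is the direction in which the jaws open and shut (so a half turn about z gives the same grasp; the last joint's range is limited). The gripper opens to 88 mm and grips with 3 to 60 N. Pads are 20 mm wide; open, the fingers measure 115 mm over their backs; the gripper's body (75 mm by 178 mm) begins 61 mm behind the grasp point.
Start: joints at [1.239, 0.423, 1.63, -0, 1.089, -0.019], TCP at [0.192, 0.595, 0.189] pointing down, gripper open.
Joint ranges: [-3, 3], [-0.9, 2.11], [0.09, 2.58], [-1.31, 4.45], [0.11, 2.69], [-2.54, 2.54]. Speed limits (rad/s): [2.39, 2.39, 3.01, 3.14, 3.14, 3.14].

### API

Orientations are given as a unit quaternion [w, x, y, z].
In Python, from rig import * gives the robot as it stands. The module is installed in compiled form; this text tells all that it offers. Calls block until the motion is done:
- move_pose(position, orientation): joint-space move of the TCP to a pose.
- movel(position, ori=None, v=0.15, contact_N=None): straight line of the TCP; ori=None keeps the orientation; v is the mean speed in m/s. With contact_N (N) it stops when the force on the tool has changed by that much, and returns True; else False.
- move_joints(angles): joint-space move.
- command_gripper(opening, squeeze=None): finger opening in m; squeeze is the grip in N (None keeps the last); returns when the fingers have stopped.
- dwell(seconds).
- ik(position, orientation): joint angles nearest the present ones, or None.
- read_camera(name): name is "scene" or "top"; returns the picture (480x640x3 uint8, red, green, blue); there is no depth.
- camera_params(name): a dict with "intrinsics" (3x3 intrinsics, pixels), "R" (3x3) and "t" (3): a world point X has camera coordinates R X + t. Camera axes: x right, y down, z forward; pixel columns grow to the right and rows downward; lengths in m; the calibration is good to about 2 mm. A picture is of the moment at which its call begins. camera_params takes no time and is no camera call.
A pose or a line that the arm cannot do raises MotionError and nothing moves.
- sign_off(): hands the job in, once; it reports no verdict.
Readings, each from a call of its own:
- read_time(): time.
- read_qpos(): joint angles.
- read_joint_vel(): joint speeds.
- read_tau(): joint torques, N m.
- read_tool_pos(): TCP position.
- read_tcp_rot(): TCP orientation.
- read_force(): force on the tool from outside, world axes, zero at the start.
- read_wrist_torque(): the same for the moment, N m.
- read_finger_gap(): finger opening in m.
Only numpy, scipy, OpenCV 4.12 (cv2) and the standard library are available. Lean on these libraries where they do the work, as an engineer would, in place of code of your own. Each camera call takes 0.05 s, during which the arm holds its last target. There are 200 camera calls.

### The job

Two seaming rolls stand on upright studs and one still lacks its snap ring: take the snap-ring pliers, with the ring already on their tips, out of their rest, squeeze the handles fully so the ring opens, and slide it down over the bare stud until it is level with the empty groove just above the washer. Finish while still holding it there, pliers upright, handles fully squeezed and ring spread around the stud, without pressing hard on the washer. Leave the finished roll and the loose things around alone.

Things in the scene. Friction and masses are not known exactly. Their poses are not given: they have to be found in the camera images.
- pliers: Snap-ring pliers hanging upright, tips down, by the ends of their yoke on the rest; they lift straight out and can be squeezed there. 0.26 kg; tips 84 mm below the origin. Origin in the middle of the yoke (16 mm along x, 76 along y, 12 high). z up, y from right to left handle, +x the side to which the ring sticks out (39 mm) from the tips.
- grip (a point): Midway between the two black handles, 58 mm above the pliers' origin: close the fingers here along the pliers' y. Handles: 34 to 80 mm above the pliers' origin, 13 mm wide along x; outer faces relaxed 57 mm apart here and 65 mm at their tops, fully squeezed parallel and 36 mm apart.
- ring_center (a point): Fixed on the pliers, 15.5 mm ahead (+x) of and 80 mm below the pliers' origin, at the ring's mid-thickness: the stud's axis belongs here. Flat dark ring 3 mm thick, 4 mm wide, 28 mm inside relaxed (too small for the stud); spread it clears a 30 mm stud by 3.5 mm and is 52 mm wide along y. Jaws and yoke clear a stud up to 60 mm above the ring.
- handle_l (a joint): Squeeze of the left handle (the right moves alike), rad: 0 relaxed, 0.18 fully squeezed on a hard stop, ring fully spread. The return spring takes about 4 N at first and 11 N at full squeeze on each handle; a grip of 20 to 30 N holds it there.
- groove (a point): Middle of the empty groove, on the axis of the bare upright stud, 52 mm above the board (whose top is 17.5 mm above the table). Groove 6 mm high (49 to 55 mm above the board), 26 mm across; below it a brass washer (40 mm across, top at 49 mm) on a 52 mm wide roll on a 70 mm square base plate.
- stud_top (a point): Centre of the top of the bare stud, 80 mm above the board. The stud is 30 mm in diameter and tapers to 22 mm over its top 5 mm.
- fitted_top (a point): Centre of the top of the other stud, the same in shape and size, 80 mm above the board, whose snap ring is already in its groove; to be left alone.
- rest: Fixed rest of the pliers on the board, 110 mm along y, 70 mm along x; two uprights 62 mm apart inside and 90 mm outside, with lips to 105 mm above the board, carry the yoke ends. Origin on the board under the pliers' origin, axes along the pliers' as they hang; the pliers' origin hangs 105 mm above the board.
- grease: bystander: white grease tube lying down, 50 x 140 x 40 mm, origin under its middle.
- can_ends: bystander: low stack of gold can ends, 65 mm across, 14 mm high, origin under its middle.
- can_peach: bystander: tall peach-and-white drinks can, 66 mm across, 157 mm high, origin under its middle.
- bolt: bystander: hex bolt standing on its head, 16 mm wide, 41 mm high, origin under its middle.

How it is judged:
On the way, in this order (a step that is already met when the one before it is completed fails the run):
1. the pliers are lifted out of their rest in the fingers (z of ring_center in the frame of rest above 0.075 m and contact force between the fingers and pliers above 2 N and contact force between pliers and rest below 0.1 N), for 0.1 s.
2. the spread ring is around the bare stud, above the groove (z of ring_center in the frame of groove between 0.005 and 0.025 m and horizontal distance between ring_center and groove below 0.007 m and value of joint handle_l above 0.12 rad), for 0.03 s.
At the end, for the whole second after the job is handed in: Fingers still squeeze the pliers (over 4 N, handles at least 0.15 rad); ring spread round the bare stud, within 3 mm of mid-groove in height and 7 mm of the axis; pliers upright within 0.15 rad, at rest, off their rest, under 20 N on stud and washer (z of ring_center in the frame of groove between -0.003 and 0.003 m and horizontal distance between ring_center and groove below 0.007 m and value of joint handle_l above 0.15 rad and angle between pliers's own z axis and vertical below 0.15 rad and contact force between the fingers and pliers above 4 N and contact force between pliers and open_stand below 20 N and contact force between pliers and rest below 0.1 N and linear speed of pliers below 0.02 m/s); the arm keeps its last pose, push and grip.
It fails at once if the finished roll with its ring is bumped (contact force between any of pliers, the arm, the fingers and fitted_stand above 2 N).
It fails at once if a loose thing nearby is pushed away or knocked over (distance of any of grease, can_ends, can_peach, bolt from where it was at the start of the episode above 0.03 m or angle between any of can_peach, bolt's own z axis and vertical above 0.5 rad).
It also fails if it takes over 35 s, if anything falls off the work surface, if the arm or the gripper's body presses on something with over 40 N, if the wrist force passes 120 N, or if a joint passes its speed limit or range.

## Working session

There is one attempt and no reset: what is moved stays moved. The work goes in short steps, each a Python script; the robot and the scene stay as the last script left them, time stands still between calls to the robot, and variables do not carry over. Pictures are saved under pics/ and viewed, about 8 in all and at most 12, crops included, and the job is handed in when it is done.

```bash
mkdir -p pics
python3 - <<'E'
from rig import *
import cv2
for n in("scene","top"):
    cv2.imwrite(f"pics/{n}0.png",read_camera(n)[:,:,::-1]); p=camera_params(n); print(n,p["intrinsics"],p["R"],p["t"])
print(read_tool_pos(),read_tcp_rot(),read_finger_gap(),grasp_offset,read_time())
E
```

```text
scene [[498.28845659   0.         315.03023166]
 [  0.         498.28845659 233.40356174]
 [  0.           0.           1.        ]] [[ 0.48939307 -0.87179246  0.02173333]
 [-0.62125938 -0.36602553 -0.69286513]
 [ 0.61198955  0.32558135 -0.7207396 ]] [-0.19107774  0.41343976  1.02567283]
top [[597.01874939   0.         321.66567677]
 [  0.         597.01874939 247.6699534 ]
 [  0.           0.           1.        ]] [[-0.02305637 -0.99973229  0.00193843]
 [-0.98411934  0.02235486 -0.17609483]
 [ 0.17600435 -0.00596776 -0.9843713 ]] [0.07073089 0.46768483 1.504288  ]
[0.19214454 0.5941832  0.1879078 ] [-1.09098028e-04  1.55766345e-01  9.87793707e-01 -6.52632440e-04] 0.08769315399971225 0.0187 0.1
```

View pics/scene0.png

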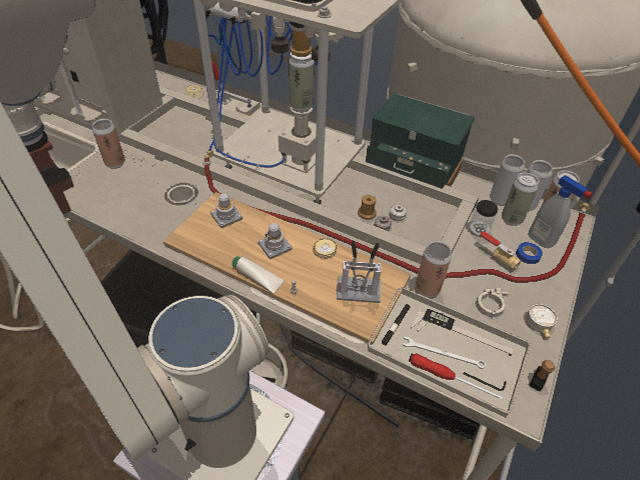

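View pics/top0.png

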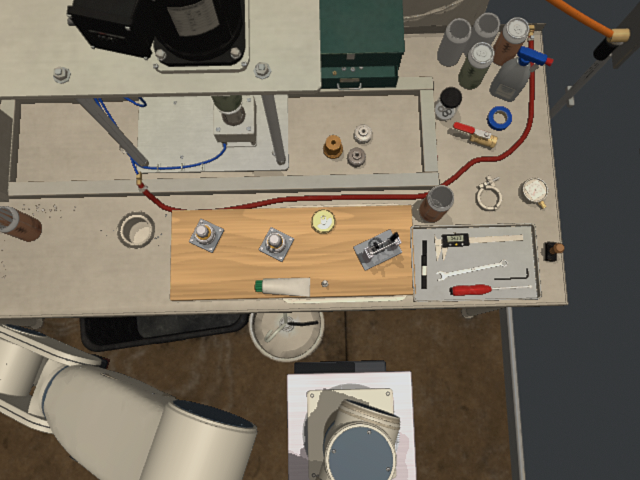

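The scene view shows two rolls at about (226,208) and (274,240), and the pliers in their rest at (360,275). In the top view they are at (206,235), (276,243) and (380,248). I'll zoom in on these.

Run:
```python
import cv2,numpy as np
s=cv2.imread("pics/scene0.png");t=cv2.imread("pics/top0.png")
def c(im,x,y,w=64,h=50,f=6): return cv2.resize(im[y:y+h,x:x+w],None,fx=f,fy=f,interpolation=cv2.INTER_CUBIC)
r1=np.hstack([c(s,200,185),c(s,245,213)])
r2=np.hstack([c(t,180,210),c(t,246,218)])
cv2.imwrite("pics/c1.png",np.vstack([r1,r2])[:600,:800])
a=c(s,325,235,70,75,5);b=c(t,345,220,70,60,5)
b=cv2.copyMakeBorder(b,0,75,0,0,cv2.BORDER_CONSTANT)
cv2.imwrite("pics/c2.png",np.hstack([a,b]))
```

```text
(no output)
```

View pics/c1.png

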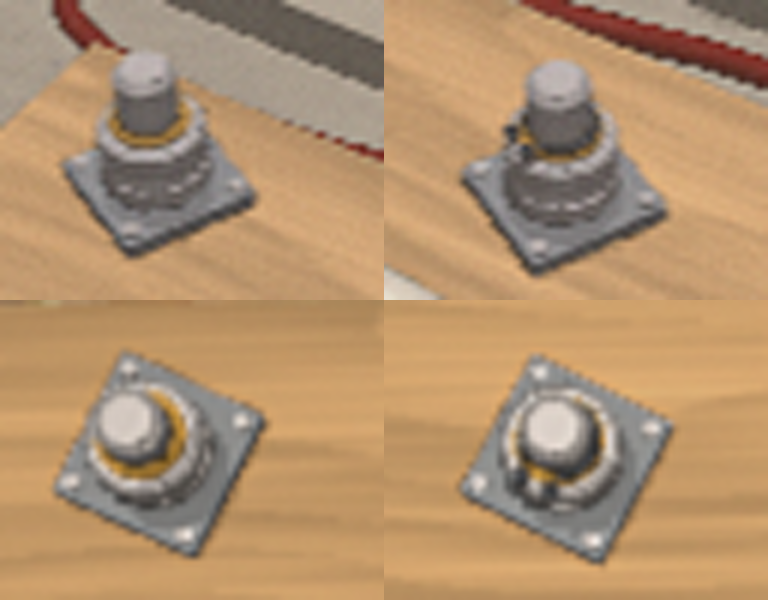

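View pics/c2.png

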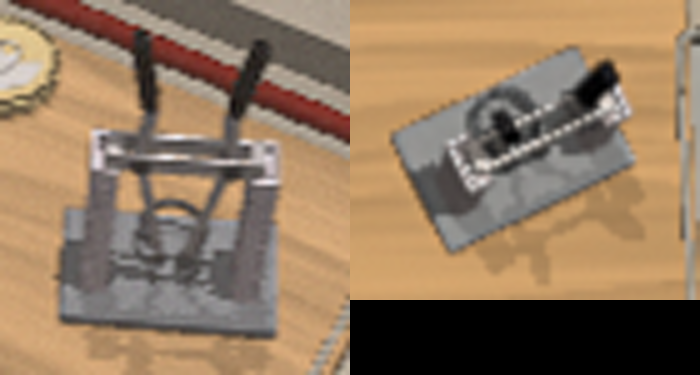

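The left roll (top view about (202,231)) is bare, with no dark ring. The middle one shows dark lugs, so it is the finished one. The ring points away from the robot and slightly left. Next I'll localise by contours and two-view rays.

```bash
cat > h.py <<'E'
from rig import *
import numpy as np,cv2
from scipy.spatial.transform import Rotation as Ro
def ray(n,uv):
    p=camera_params(n);R,t=np.array(p["R"]),np.array(p["t"])
    d=R.T@np.linalg.solve(np.array(p["intrinsics"]),[*uv,1.]);return -R.T@t,d/np.linalg.norm(d)
def plane(n,uv,z):
    c,d=ray(n,uv);return c+d*(z-c[2])/d[2]
def tri(a,b):
    (c1,d1),(c2,d2)=ray("top",a),ray("scene",b)
    s=np.linalg.lstsq(np.c_[d1,-d2],c2-c1,rcond=None)[0];p,q=c1+s[0]*d1,c2+s[1]*d2
    return (p+q)/2,np.linalg.norm(p-q)
def proj(n,X):
    p=camera_params(n);v=np.array(p["intrinsics"])@(np.array(p["R"])@X+p["t"]);return v[:2]/v[2]
def quat(yaw): # tool down, tool y along (-sin,cos)
    y=np.array([-np.sin(yaw),np.cos(yaw),0]);z=np.array([0,0,-1.]);q=Ro.from_matrix(np.c_[np.cross(y,z),y,z]).as_quat();return q[[3,0,1,2]]
E
python3 - <<'E'
from h import *
np.set_printoptions(precision=4,suppress=True)
for n,a,b in(("bare",(201.5,230.8),(224.2,196.3)),("fit",(246+168/6,218+125/6),(245+175/6,213+80/6))):
    print(n,tri(a,b),plane("top",a,.0975),plane("scene",b,.0975))
bolts=np.array([(128,70),(242,120),(70,187),(185,235)])/6+[180,210]
print("bolts",[plane("top",b,.0275)[:2] for b in bolts],plane("top",bolts.mean(0),.0275))
t=cv2.imread("pics/top0.png");s=cv2.imread("pics/scene0.png")
# grey (low saturation) blobs on board in the top view
hsv=cv2.cvtColor(t,cv2.COLOR_BGR2HSV);m=((hsv[...,1]<70)).astype(np.uint8)
m[:212]=0;m[296:]=0;m[:,:175]=0;m[:,408:]=0
for c in cv2.findContours(m,cv2.RETR_EXTERNAL,cv2.CHAIN_APPROX_NONE)[0]:
    if cv2.contourArea(c)>300:
        b=cv2.boxPoints(cv2.minAreaRect(c)); print(cv2.contourArea(c),b.tolist())
        for z in(.0255,.0295):
            P=np.array([plane("top",x,z) for x in b]);print(z,P.mean(0),[np.linalg.norm(P[i]-P[i-1]) for i in(1,2)],np.degrees([np.arctan2(*(P[i]-P[i-1])[[1,0]]) for i in(1,2)]))
# yoke ends by hand
L=plane("top",(345+465/5,220+163/5),.1265);R=plane("top",(345+617/5,220+103/5),.1265)
print("yoke top",L,R,(L+R)/2,np.linalg.norm(L-R),np.degrees(np.arctan2(-(L-R)[0],(L-R)[1])))
L=plane("scene",(325+98/5,235+148/5),.1265);R=plane("scene",(325+272/5,235+160/5),.1265)
print("yoke sc",L,R,(L+R)/2,np.linalg.norm(L-R),np.degrees(np.arctan2(-(L-R)[0],(L-R)[1])))
# handle tops
print("hL? hR", tri((345+505/5,220+122/5),(325+142/5,235+36/5)),tri((345+607/5,220+70/5),(325+262/5,235+44/5)))
E
```

```text
bare (array([0.5093, 0.3594, 0.0987]), np.float64(0.0018036686879260898)) [0.5089 0.3603 0.0975] [0.5109 0.3597 0.0975]
fit (array([0.4851, 0.1791, 0.094 ]), np.float64(0.00025188098768488685)) [0.4843 0.179  0.0975] [0.4823 0.1771 0.0975]
bolts [array([0.5484, 0.375 ]), array([0.5248, 0.3248]), array([0.4967, 0.3996]), array([0.4743, 0.3493])] [0.511  0.3622 0.0275]
732.0 [[262.0, 278.0], [309.0, 278.0], [309.0, 295.0], [262.0, 295.0]]
0.0255 [0.3722 0.1558 0.0255] [np.float64(0.12182446023791477), np.float64(0.044146522445782474)] [-91.3071 178.8929]
0.0295 [0.3718 0.1555 0.0295] [np.float64(0.12150751807865628), np.float64(0.044031669532661466)] [-91.3071 178.8929]
1082.0 [[352.7705078125, 246.52464294433594], [393.65576171875, 226.78692626953125], [405.19866943359375, 250.6972198486328], [364.31341552734375, 270.4349365234375]]
0.0255 [ 0.4663 -0.09    0.0255] [np.float64(0.12038268168968493), np.float64(0.07009721139504985)] [ -65.2768 -157.0362]
0.0295 [ 0.4656 -0.0896  0.0295] [np.float64(0.12006949050461799), np.float64(0.06991484439343007)] [ -65.2768 -157.0362]
654.0 [[258.
[... 473 characters left out ...]
20703125], [224.00001525878906, 229.0], [212.00001525878906, 253.0]]
0.0255 [0.5126 0.3622 0.0255] [np.float64(0.07075439162579249), np.float64(0.07072829876194121)] [ -25.6275 -118.0299]
0.0295 [0.5117 0.3614 0.0295] [np.float64(0.07057031488442947), np.float64(0.0705442899045532)] [ -25.6275 -118.0299]
yoke top [ 0.4353 -0.2232  0.1265] [ 0.4634 -0.2994  0.1265] [ 0.4493 -0.2613  0.1265] 0.08123903707089766 20.24094652358875
yoke sc [ 0.4357 -0.052   0.1265] [ 0.4709 -0.1268  0.1265] [ 0.4533 -0.0894  0.1265] 0.0825730785563964 25.19168228768816
hL? hR (array([ 0.3781, -0.1497,  0.3372]), np.float64(0.11976172698453791)) (array([ 0.4001, -0.1919,  0.3358]), np.float64(0.12121708717969738))
```

Run:
```python
from h import *
np.set_printoptions(precision=4,suppress=True)
f=lambda x,y:(345+(x-350)/5,220+y/5)
L=plane("top",f(465,163),.1265);R=plane("top",f(617,103),.1265)
print("yoke top",L,R,(L+R)/2,np.linalg.norm(L-R),np.degrees(np.arctan2(-(L-R)[0],(L-R)[1])))
P=np.array([plane("top",f(*c),.0255) for c in((395,140),(578,47),(635,155),(450,250))])
print(P,P.mean(0),[np.linalg.norm(P[i]-P[i-1]) for i in(1,2,3,0)],[np.degrees(np.arctan2(*(P[i]-P[i-1])[[1,0]])) for i in(1,2,3,0)])
print(tri(f(505,122),(325+142/5,235+36/5)),tri(f(607,70),(325+262/5,235+44/5)))
for n in("top","scene"):print(n,[proj(n,np.array([.456,-.0895,z])) for z in(.1265,.0255)])
c=np.array([.456,-.0895]);q=quat(np.radians(25))
for p in([*c,.25],[*c,.162],[.51,.35,.3],[.51,.35,.19]):print(ik(p,q))
```

```text
yoke top [ 0.4392 -0.0523  0.1265] [ 0.4673 -0.1278  0.1265] [ 0.4532 -0.0901  0.1265] 0.08063151724439194 20.40619200269047
[[ 0.4692 -0.0246  0.0255]
 [ 0.5167 -0.1225  0.0255]
 [ 0.4584 -0.1498  0.0255]
 [ 0.4105 -0.0513  0.0255]] [ 0.4637 -0.0871  0.0255] [np.float64(0.10882148793142307), np.float64(0.06438719797029958), np.float64(0.10953735603797393), np.float64(0.06448879071252367)] [np.float64(-64.11915893976342), np.float64(-154.91360269798392), np.float64(115.92672336672962), np.float64(24.451536275000347)]
(array([ 0.4449, -0.0647,  0.2033]), np.float64(0.0007922940807177518)) (array([ 0.4687, -0.1134,  0.2024]), np.float64(0.00025573906301650385))
top [array([382.9547, 245.4829]), array([378.9736, 252.429 ])]
scene [array([362.5105, 265.0643]), array([358.8914, 290.9668])]
[-0.2194  0.107   1.9084 -0.      1.1262 -2.2265]
[-0.2194  0.2253  1.9965 -0.      0.9197 -2.2265]
[ 0.5822  0.3106  1.5319 -0.      1.2991 -1.4249]
[ 0.5822  0.4121  1.6436 -0.      1.0859 -1.4249]
```

Estimates agree: pliers about (0.4555, -0.0895) with yaw about 25°, handle tops triangulated at z 0.203 as expected. The bare stud is at about (0.5105, 0.361). I'll move over the pliers and check.

Run:
```python
from h import *
q=quat(np.radians(25.3)+np.pi)
command_gripper(.088)
p=read_tool_pos();movel([p[0],p[1],.32],v=.2)
move_pose([.4555,-.0895,.30],q)
movel([.4555,-.0895,.23],v=.15)
print(read_qpos(),read_tool_pos(),read_time(),read_force())
s=read_camera("scene");t=read_camera("top")
cv2.imwrite("pics/a.png",np.hstack([cv2.resize(s[175:315,300:430],None,fx=4,fy=4)[:,:,::-1]]))
```

```text
[-2.19167326e-01  1.29966921e-01  1.93072744e+00 -3.41403123e-06
  1.08047955e+00  9.09555835e-01] [ 0.45599751 -0.08938071  0.23045957] 4.3333 [ 0.0379923  -0.6736824   0.01750905]
```

View pics/a.png

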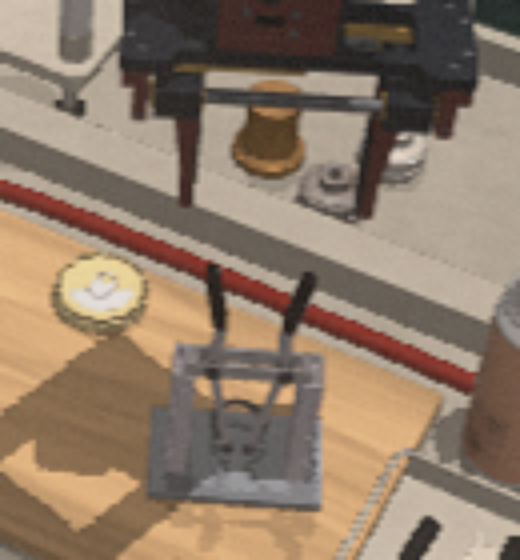

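Fingers straddle the handles, with tips at crop (186,205)/(365,215) and handle tops at (213,268)/(308,276). I'll check the small lateral offset numerically.

Run:
```python
from h import *
np.set_printoptions(precision=4,suppress=True)
y=np.array([-np.sin(.4416),np.cos(.4416),0])
print("tcp",proj("scene",np.array([.456,-.0894,.2305])),"fingers mid px",300+275.5/4,175+210/4)
print(tri((345+155/5,220+122/5),(300+213/4,175+268/4)),tri((345+257/5,220+70/5),(300+308/4,175+276/4)))
l=plane("scene",(300+213/4,175+268/4),.2025);r=plane("scene",(300+308/4,175+276/4),.2025);print(l,r,(l+r)/2)
```

```text
tcp [366.6928 234.824 ] fingers mid px 368.875 227.5
(array([ 0.4446, -0.0645,  0.2041]), np.float64(0.0010592323551885168)) (array([ 0.4685, -0.1131,  0.2018]), np.float64(0.0012147919839031903))
[ 0.4456 -0.0635  0.2025] [ 0.4674 -0.1128  0.2025] [ 0.4565 -0.0882  0.2025]
```

Run:
```python
from h import *
np.set_printoptions(precision=4,suppress=True)
print(movel([.456,-.0888,.162],v=.1,contact_N=6),read_tool_pos(),read_force())
command_gripper(0.02,28);print("gap",read_finger_gap(),read_force(),read_time())
p=read_tool_pos();movel([p[0],p[1],p[2]+.02],v=.08);print(read_force())
movel([p[0],p[1],.29],v=.12);dwell(.2)
print(read_finger_gap(),read_force(),read_tool_pos(),read_wrist_torque(),read_time())
s=read_camera("scene");t=read_camera("top")
cv2.imwrite("pics/b_s.png",s[:,:,::-1]);cv2.imwrite("pics/b_t.png",t[:,:,::-1])
cv2.imwrite("pics/b.png",cv2.resize(s[140:300,300:430],None,fx=3.7,fy=3.7)[:,:,::-1])
```

```text
False [ 0.4565 -0.0889  0.1625] [ 0.6606 -0.2592 -0.673 ]
gap 0.033795856420562695 [-1.3965  2.8887  6.6996] 6.1417
[-0.7921  0.6252 -2.9059]
0.034415176057224266 [-0.9525  0.5954 -2.2026] [ 0.4559 -0.0884  0.2893] [-0.0157  0.1606 -0.0079] 7.7917
```

View pics/b.png

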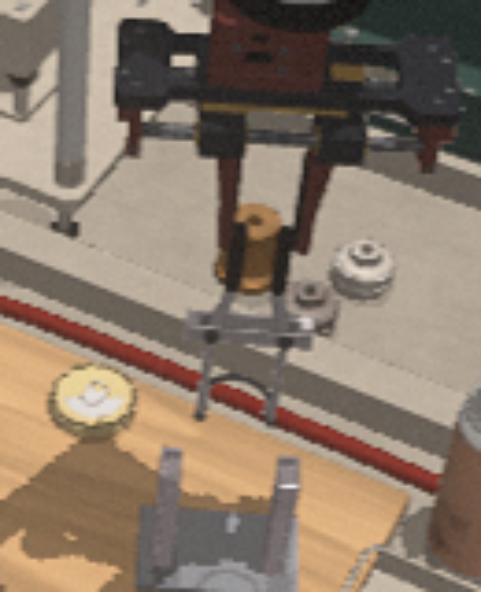

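The pliers are out, upright and squeezed (gap 34 mm, jaw tips at crop (199,415)/(270,422)). Now I'll carry them over the bare stud, staying high above the finished one.

Run:
```python
from h import *
np.set_printoptions(precision=4,suppress=True)
q=quat(np.radians(25.3)+np.pi)
move_pose([.4965,.3544,.29],q)
movel([.4965,.3544,.235],v=.1);dwell(.3)
print(read_finger_gap(),read_force(),read_tool_pos(),read_qpos(),read_time())
s=read_camera("scene");t=read_camera("top")
cv2.imwrite("pics/c_s.png",s[:,:,::-1]);cv2.imwrite("pics/c_t.png",t[:,:,::-1])
a=cv2.resize(s[130:235,190:255],None,fx=5.7,fy=5.7,interpolation=2);b=cv2.resize(t[190:260,165:235],None,fx=5.7,fy=5.7,interpolation=2)
b=cv2.copyMakeBorder(b,0,a.shape[0]-b.shape[0],0,0,cv2.BORDER_CONSTANT)
cv2.imwrite("pics/c.png",np.hstack([a,b])[:,:,::-1])
P=read_tool_pos();ax=np.array([np.cos(.4416),np.sin(.4416),0])
print("ring pred px",proj("scene",P+.0155*ax+[0,0,-.1195]),proj("top",P+.0155*ax+[0,0,-.1195]))
print("stud px",proj("scene",np.array([.5105,.361,.0975])),proj("top",np.array([.5105,.361,.0975])))
```

```text
0.03408152504812465 [ 0.4799 -0.5068 -2.8651] [0.4967 0.3546 0.2356] [ 0.6005  0.3522  1.6219 -0.      1.1665  1.7297] 10.525
ring pred px [222.9715 191.2104] [199.7329 228.6397]
stud px [223.7282 196.2114] [201.2434 230.1876]
```

View pics/c.png

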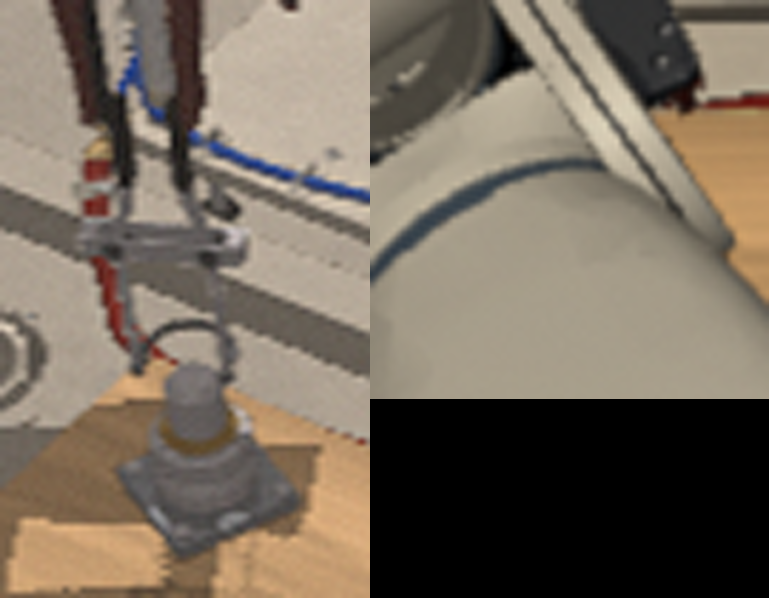

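In the scene view the ring spans crop (140..237, about 350), centred at about 188. It was predicted at (188,349). The stud top at (192,378) also matches its prediction. The top view is blocked by the arm. I'll descend with contact guards.

Run:
```python
from h import *
np.set_printoptions(precision=4,suppress=True)
print(movel([.4965,.3544,.205],v=.04,contact_N=4),read_tool_pos(),read_force(),read_wrist_torque());dwell(.2)
print(read_finger_gap(),read_force(),read_time())
s=read_camera("scene")
cv2.imwrite("pics/d_s.png",s[:,:,::-1])
cv2.imwrite("pics/d.png",cv2.resize(s[150:240,185:265],None,fx=6.5,fy=6.5,interpolation=2)[:,:,::-1])
P=read_tool_pos();ax=np.array([np.cos(.4416),np.sin(.4416),0])
r=P+.0155*ax+[0,0,-.1195];print(r,[(proj("scene",v)-[185,150])*6.5 for v in(r,np.array([.5105,.361,.0975]),np.array([.5105,.361,r[2]]))])
```

```text
False [0.4967 0.3545 0.2052] [ 0.129  -0.2598 -2.3785] [-0.0573  0.1796 -0.0091]
0.03406816642926976 [ 0.0999 -0.5017 -2.5648] 11.725
[0.5106 0.3611 0.0858] [array([254.6581, 320.4376]), array([251.7332, 300.3742]), array([254.7397, 320.7212])]
```

View pics/d.png

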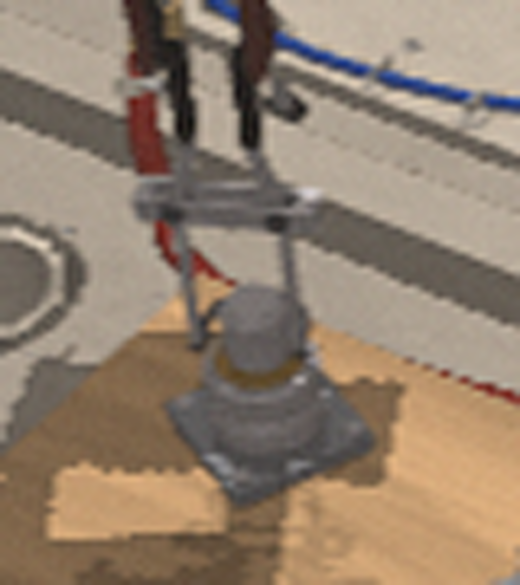

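Run:
```python
from h import *
np.set_printoptions(precision=2,suppress=True)
P=np.array([.4967,.3546,.2356]);y=np.array([-np.sin(.4416),np.cos(.4416),0])
m=np.array([.4967,.3546,.2356-.1235])
print("tips pred c-crop",[(proj("scene",m+k*y)-[190,130])*5.7 for k in(.0185,0,-.0185)],"seen (137,368),(228,378)")
m[2]=.2052-.1235
print("tips pred d-crop",[(proj("scene",m+k*y)-[185,150])*6.5 for k in(.0185,0,-.0185)])
a=cv2.imread("pics/c_s.png")[175:225,200:250];b=cv2.imread("pics/d_s.png")[175:225,200:250]
cv2.imwrite("pics/e.png",np.hstack([cv2.resize(v,None,fx=8,fy=8,interpolation=0) for v in(a,b)]))
sx=(proj("scene",np.array([.5105,.361,.0975]))-[200,175])*8
print("stud top pred",sx,[(proj("scene",np.array([.5105,.361,.07])+k*.015*np.array([-.47,.88,0]))-[200,175])*8 for k in(1,-1)])
```

```text
tips pred c-crop [array([144.28, 373.38]), array([182.44, 375.8 ]), array([220.63, 378.22])] seen (137,368),(228,378)
tips pred d-crop [array([205.73, 348.86]), array([248.55, 351.61]), array([291.42, 354.35])]
stud top pred [189.83 169.69] [array([155.99, 226.66]), array([240.87, 229.23])]
```

View pics/e.png

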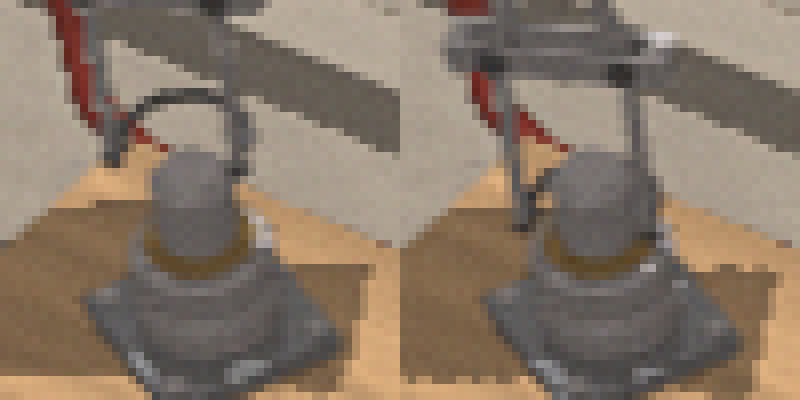

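The ring arc passes behind the stud and the tips are in front. The tip midpoint is at about column 188, with 186 predicted, so it is around the stud with no contact. I'll lower to the groove, looking for a light washer touch.

Run:
```python
from h import *
np.set_printoptions(precision=4,suppress=True)
print(movel([.4965,.3544,.194],v=.03,contact_N=4),read_tool_pos(),read_force())
hit=movel([.4965,.3544,.184],v=.01,contact_N=3)
dwell(.2);print(hit,read_tool_pos(),read_force(),read_wrist_torque(),read_finger_gap(),read_time())
```

```text
False [0.4964 0.3543 0.1937] [ 0.643   1.2096 -3.3176]
True [0.4961 0.3543 0.1879] [-2.0253 -0.4445  5.1755] [-0.1598  0.3521 -0.0546] 0.034299549632915864 13.1417
```

Contact came at ring height about 1 mm below mid-groove by the nominal geometry, which is where the washer should be. I'll back off 0.8 mm and check.

Run:
```python
from h import *
np.set_printoptions(precision=4,suppress=True)
p=read_tool_pos();movel([.4965,.3544,.1887],v=.01);dwell(.4)
print(read_tool_pos(),read_force(),read_wrist_torque(),read_finger_gap(),read_time())
s=read_camera("scene")[:,:,::-1]
cv2.imwrite("pics/f.png",cv2.resize(s[160:240,190:260],None,fx=7,fy=7,interpolation=2))
m=np.array([.4965,.3544,.1887-.1235]);print((proj("scene",m)-[190,160])*7)
```

```text
[0.4964 0.3543 0.1885] [-0.4471  0.5251 -2.2604] [-0.0218  0.1309  0.0159] 0.03417347566359463 13.9
[237.3506 339.3895]
```

View pics/f.png

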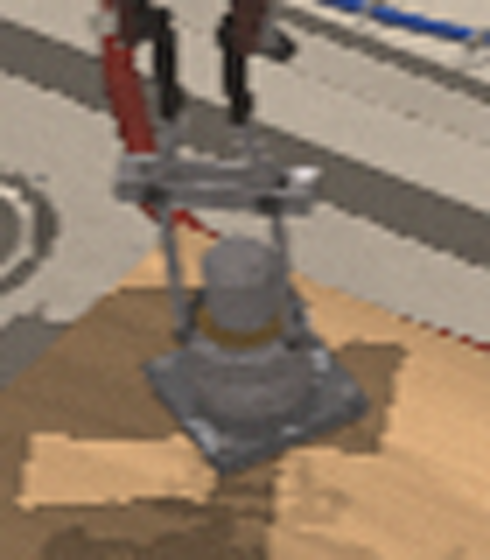

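The tips, at crop (183,335)/(295,340), flank the stud at washer level. Their midpoint is (239,338), with (237,339) predicted. The force is back to the pliers' own weight and they are upright, so I'm handing in.

```bash
python3 -c "
from rig import *
print(read_finger_gap(),read_force());sign_off()"
```

```text
0.03410403805708124 [-0.57811017  0.64098713 -2.51028779]
the job is handed in; nothing more can be done
```

I took the pliers out of their rest with the handles fully squeezed and carried them over the finished roll. I then lowered the spread ring over the bare (left) stud until it lightly touched the washer, backed off 0.8 mm, and handed in at about 14 s. `sign_off()` gives no verdict, so I can't confirm the result was accepted.

Last checks before handing in:
- **Grip:** the finger gap was 34.1 mm with a 28 N grip set. That is slightly under the 36 mm expected for full squeeze, but steady.
- **Contact:** the force was back to about −2.5 N, which is just the pliers' weight, so nothing was pressing on the washer or stud.
- **Position:** the jaw tips appeared within about half a pixel (about 1 mm) of where they should be, and the pliers were upright.
- **Ring height:** I estimate about 0.4 mm below mid-groove. It could be up to about 2 mm above if the tips rather than the ring touched the washer, which is still inside the 3 mm limit.

**Limits:** the top camera was blocked by the arm at the stud, so centring rests on the scene view and on nothing touching the ring on the way down. I saw no contact with the finished roll or the loose things, but did not check them separately at the end.

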